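Hold a roller-arm limit valve at its stop for a leak check

TASK

Set up the roller-arm valve for its leak check: first slide the black grip of the air supply slider along its track until the white line on it is level with the green clip and let it stay there. Then swing the valve's arm with the orange roller round against its spring until it is wound fully to the red stop post, and finish still holding it there: the spring takes it back if you let go. Leave the loose parts and tools on the bench as they lie.

Things in the scene. Friction and masses are not known exactly. Their poses are not given: they have to be found in the camera images.
- limit_valve: fixed valve on a dark base plate (x from -40 to +60, y from -55 to +55 mm), aluminium body, grey round top plate (86 mm across, top at 66 mm), blue hanger plate on its +x side (64 mm tall). Origin on the bench under the vertical pivot; z up along the pivot axis. Two posts 10 mm across stand on the top plate up to 90 mm: the red one is the working stop, the steel one the rest stop. Highest part at the pivot: 104 mm
- roller_arm (a joint): angle of the steel roller arm about the vertical pivot axis, rad: 0 at rest (where the spring keeps it), growing counter-clockwise seen from above up to 1.15 against the red stop. The arm points, in the valve's own frame, at angle pi - 0.575 + joint value from +x towards +y (so halfway it points along -x). It springs back when released: about 2 N at the roller at rest, 6.5 N at the stop
- roller_top (a point): centre of the top of the upright orange roller, 22 mm across and 40 mm tall, on the outer end of the arm, 95 mm from the pivot axis; its top is 119 mm and its foot 79 mm above the bench, the arm's bar (16 mm wide) lies just under it. The roller is fixed to the arm and can be pinched from above or pushed from the side
- supply_base: fixed aluminium track of the supply slider, 40 x 170 x 14 mm, origin under its centre, its y axis along the track; brass stubs at its ends, 14 mm long
- supply (a joint): position of the slider's grip on the track, m: 0 at the -y end, 0.12 at the +y end; at value v the grip's centre is at y = v - 0.06 in the track's frame. Moves with about 1.5 N of friction and stays where it is left
- supply_top (a point): centre of the top of the black slider grip, 28 mm (across the track) x 20 mm (along it) x 40 mm tall, with a white line across its middle; its top is 54.5 mm above the bench
- clip: fixed green clip on the +x edge of the track, 8 mm wide along the track, sticking out 22 mm from the track edge, top 18.5 mm above the bench; it marks where the grip must be. Origin on its centre line, 2 mm inside the track edge, level with the track's top; axes parallel to the track's, the grip is level with it when the two have the same y in the track's frame
- screwdriver: yellow-handled screwdriver lying on the bench; loose, to be left alone
- grease_jar: small jar with red cap, 52 mm across, 60 mm tall, standing; loose, to be left alone
- valve_block: aluminium block 50 x 40 x 35 mm; loose, to be left alone
- small_cylinder: pneumatic cylinder with square dark end caps, 165 x 40 x 40 mm, lying; loose, to be left alone
- wrench: steel wrench lying flat; loose, to be left alone
- seal_ring: black rubber ring, 48 mm across, 12 mm thick, lying flat; loose, to be left alone
- coil: black solenoid coil 30 x 30 x 36 mm with a steel stub on top, standing; loose, to be left alone
There are look-alikes about, which are no part of the job. What is shaped like the supply_base but blue or turquoise is not meant.

How it is judged:
By the outcome, as a careful person would: the job done as asked, in the order asked, and still so for the second after the job is handed in, while the arm keeps its last pose, push and grip.
It also fails if it takes over 51 s, if anything falls off the work surface, if the arm or the gripper's body presses on something with over 40 N, if the wrist force passes 120 N, or if a joint passes its speed limit or range.

ROBOT

A 7-joint arm with a two-finger parallel gripper is mounted at the origin on the work surface. World frame = base frame: x ahead of the robot, y to its left, z up, the work surface at z = 0. Lengths are in m, angles in rad, forces in N, time in s.
With the tool pointing down it reaches from about 0.375 to 0.925 m from the base axis. Payload 3.1 kg.
Tool frame: the origin (TCP) lies midway between the tips of the shut fingers; the grasp point (between the pads) lies 19 mm behind it; x points along the fingers, y is the direction in which the jaws open and shut, and the axes are right-handed (so a half turn about x gives the same grasp; the last joint's range is limited). The gripper opens to 85 mm and grips with 20 to 120 N. Pads are 22 mm wide; open, the fingers measure 114 mm over their backs; the gripper's body (76 mm by 85 mm) begins 54 mm behind the grasp point. The pads swing forward as they close: fully open they stand 13 mm farther back than shut.
Start: joints at [-1.252, 0.383, 0.044, 1.598, -0.018, 1.161, -0.05], TCP at [0.263, 0.594, 0.231] pointing down, gripper open.
Joint ranges: [-2.61, 2.61], [-0.41, 2.15], [-1.48, 1.57], [0, 2.5], [-1.57, 4.71], [0.05, 1.97], [-2.85, 2.85]. Speed limits (rad/s): [2.79, 2.79, 3.14, 3.14, 3.14, 3.14, 3.14].

INTERFACE

Orientations are given as a unit quaternion [w, x, y, z].
In Python, from station import move_to, servo_line, goto_joints, let_go, grasp, dwell, solve_ik, state, grab_frame, camera_params, PlanningError, finish_job gives the robot as it stands. Calls block until the motion is done:
- move_to(position, orientation): joint-space move of the TCP to a pose.
- servo_line(position, rot=None, feed=0.15): straight line of the TCP; rot=None keeps the orientation; feed is the mean speed in m/s.
- goto_joints(angles): joint-space move.
- let_go() and grasp(grip_force=None): open the fingers fully, or close them until they stop; grip_force is the grip in N (None keeps the last).
- dwell(seconds).
- solve_ik(position, orientation): joint angles nearest the present ones, or None.
- state(): the state.
- grab_frame(name): name is "scene" or "top" or "wrist"; returns (picture, depth): 384x512x3 uint8, red, green, blue; 384x512 float32, m along the optical axis (not along the pixel's ray), 0 where there is no reading.
- camera_params(name): a dict with "vfov" (degrees; the focal length in pixels is half the picture's height over the tangent of half this angle, whatever the lens; pixels are square), "cx", "cy" (the principal point, pixels), "xyz" and "attitude" of the camera in the world; the wrist camera has in their place "mount" (4x4, takes a point from camera to tool coordinates, whose origin is the TCP and whose axes are the tool frame's). Camera axes: x right, y down, z forward; pixel columns grow to the right and rows downward; lengths in m; the calibration is good to about 2 mm. A picture is of the moment at which its call begins: read the wrist's pose just before it. camera_params takes no time and is no camera call.
A pose or a line that the arm cannot do raises PlanningError and nothing moves.
- finish_job(): hands the job in, once; it reports no verdict.
The state is a dict: "t": time; "joints": joint angles; "qvel": joint speeds; "joint_torque": joint torques, N m; "eef_pos": TCP position; "ee_rot": TCP orientation; "wrist_force": force on the tool from outside, world axes, zero at the start; "ft_torque": the same for the moment, N m; "opening": finger opening in m.
Only numpy, scipy, OpenCV 4.12 (cv2) and the standard library are available. Lean on these libraries where they do the work, as an engineer would, in place of code of your own. Each camera call takes 0.05 s, during which the arm holds its last target. There are 200 camera calls.

## Working session

There is one attempt and no reset: what is moved stays moved. The work goes in short steps, each a Python script; the robot and the scene stay as the last script left them, time stands still between calls to the robot, and variables do not carry over. Pictures are saved under pics/ and viewed, about 8 in all and at most 12, crops included, and the job is handed in when it is done.

```bash
mkdir -p pics; ls; cat > h.py <<'E'
import numpy as np, cv2
from station import *
from scipy.spatial.transform import Rotation as R
def q2R(q): return R.from_quat([q[1],q[2],q[3],q[0]]).as_matrix()
def snap(n,tag):
    s=state(); im,d=grab_frame(n); p=camera_params(n)
    cv2.imwrite(f'pics/{tag}.png',im[:,:,::-1])
    f=192/np.tan(np.radians(p['vfov'])/2)
    if 'mount' in p:
        T=np.eye(4);T[:3,:3]=q2R(s['ee_rot']);T[:3,3]=s['eef_pos'];T=T@np.array(p['mount'])
    else:
        T=np.eye(4);a=np.array(p['attitude']);T[:3,:3]=q2R(a) if a.size==4 else a.reshape(3,3);T[:3,3]=p['xyz']
    np.savez(f'{tag}.npz',d=d,T=T,f=f,c=[p['cx'],p['cy']],im=im)
def ray(tag,u,v,z=None):
    m=np.load(f'{tag}.npz');x=np.array([(u-m['c'][0])/m['f'],(v-m['c'][1])/m['f'],1])
    T=m['T']; r=T[:3,:3]@x
    k=(z-T[2,3])/r[2] if z is not None else m['d'][int(round(v)),int(round(u))]
    return T[:3,3]+k*r
def crop(tag,x0,y0,x1,y1,s):
    im=cv2.imread(f'pics/{tag}.png')[y0:y1,x0:x1]
    cv2.imwrite(f'pics/{tag}_c{x0}_{y0}.png',cv2.resize(im,None,fx=s,fy=s,interpolation=cv2.INTER_CUBIC))
E
python3 - <<'E'
from h import *
snap('top','t0');snap('scene','s0')
print(state()); print(camera_params('top'),camera_params('scene'))
print(camera_params('wrist'))
E
```

```text
pics
{'t': 0.1, 'joints': array([-1.25179871,  0.38379735,  0.04383966,  1.59946657, -0.01788789,
        1.16122272, -0.0499193 ]), 'qvel': array([-1.23846901e-03, -3.36475571e-03, -4.79836809e-05, -6.50587025e-03,
       -1.03148582e-03, -1.09196283e-03, -8.74432456e-04]), 'joint_torque': array([ 2.42628397e-03, -4.34730470e+01,  1.02920149e+00, -2.50456148e+01,
        1.09510185e-02,  5.49838485e-03,  7.87003955e-06]), 'eef_pos': array([0.26279027, 0.59353609, 0.22996135]), 'ee_rot': array([ 0.69167905,  0.14539992,  0.69194376, -0.14714888]), 'wrist_force': array([-0.38301571,  1.32157014, -0.60423705]), 'ft_torque': array([-0.03351912,  0.03504112,  0.00724774]), 'opening': 0.08520595730519857}
{'vfov': 56.815600484702436, 'cx': 260.807286099246, 'cy': 192.16005452747365, 'xyz': array([0.40018321, 0.02537979, 1.05274526]), 'attitude': array([-0.04553568,  0.71073161, -0.7005337 ,  0.04516206])} {'vfov': 50.14755323583706, 'cx': 254.62206147050682, 'cy': 196.13087355537505, 'xyz': array([ 1.42645691, -0.1672471 ,  0.98750346]), 'attitude': array([-0.29476314,  0.72755116,  0.56901816, -0.24495375])}
{'vfov': 58.66783012162936, 'cx': 258.4149422287339, 'cy': 192.83553456905514, 'mount': array([[-2.60939132e-04, -2.78746829e-01,  9.60364585e-01,
        -1.43023372e-01],
       [ 9.99999965e-01, -1.10193437e-04,  2.39724637e-04,
        -2.99135392e-04],
       [ 3.90033920e-05,  9.60364615e-01,  2.78746848e-01,
        -6.95960941e-02],
       [ 0.00000000e+00,  0.00000000e+00,  0.00000000e+00,
         1.00000000e+00]])}
```

View pics/t0.png

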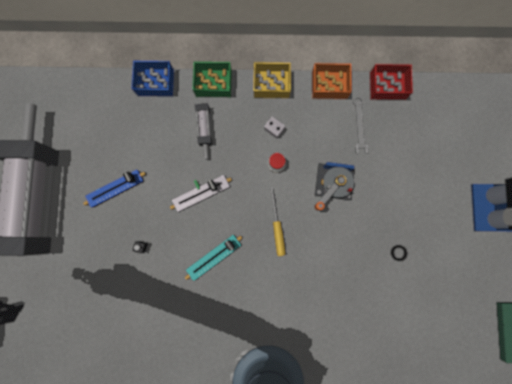

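View pics/s0.png

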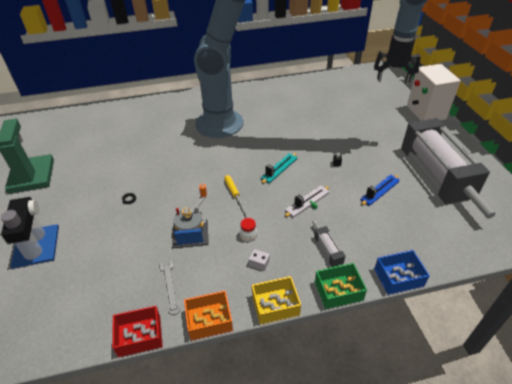

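The top view shows the aluminium track around (201,193), with blue and turquoise look-alikes beside it. The clip is at about (197,184), the valve at (336,181) and the orange roller at (320,207). I'll enlarge both.

```bash
python3 - <<'E'
from h import *
im=cv2.imread('pics/t0.png')
a=cv2.resize(im[165:221,160:240],None,fx=7,fy=7,interpolation=cv2.INTER_CUBIC)[:, :]
b=cv2.resize(im[150:220,300:370],None,fx=7,fy=7,interpolation=cv2.INTER_CUBIC)
a=cv2.resize(im[165:220,165:237],None,fx=5.5,fy=5.5,interpolation=cv2.INTER_CUBIC)
b=cv2.resize(im[155:215,305:367],None,fx=5.5,fy=5.5,interpolation=cv2.INTER_CUBIC)
o=np.zeros((340,760,3),np.uint8);o[:a.shape[0],:a.shape[1]]=a;o[:b.shape[0],410:410+b.shape[1]]=b
cv2.imwrite('pics/c1.png',o)
E
```

```text
(no output)
```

View pics/c1.png

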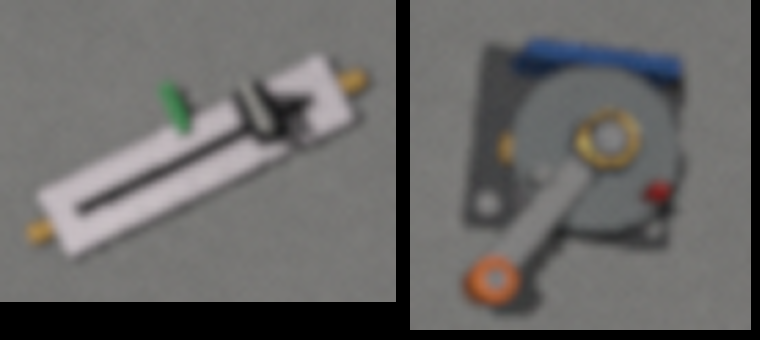

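The left crop shows track corners at (38,190), (72,258), (320,52) and (355,120), the clip at (168,88)–(183,130) and the grip top at about (262,108). The right crop shows the pivot at (608,137), roller top at (495,280) and red post at (658,192).

```bash
python3 - <<'E'
from h import *
g=lambda px,py,z,ox=0,u0=165,v0=165: ray('t0',u0+(px+.5)/5.5-.5,v0+(py+.5)/5.5-.5,z)
C=[g(*p,.014) for p in[(38,190),(72,258),(355,120),(320,52)]]
for c in C: print(c.round(4))
c=np.mean(C,0); print('ctr',c, 'len',np.linalg.norm(C[3]-C[0]),np.linalg.norm(C[2]-C[1]),'w',np.linalg.norm(C[1]-C[0]))
print('clip',g(168,88,.0185),g(183,130,.0185),'grip',g(262,108,.0545))
b=lambda px,py,z:g(px-410,py,z,0,305,155)
P=b(608,137,.104);Ro=b(495,280,.119);Rd=b(658,192,.09)
print('pivot',P,'roller',Ro,np.linalg.norm((Ro-P)[:2]),np.degrees(np.arctan2(*(Ro-P)[1::-1])),'red',Rd)
print('blue',b(515,65,.064),b(682,70,.064))
E
```

```text
[0.5097 0.2894 0.014 ]
[0.4736 0.2696 0.014 ]
[0.55   0.1208 0.014 ]
[0.5868 0.1406 0.014 ]
ctr [0.53005012 0.20509013 0.014     ] len 0.1675463305792614 0.16728343756923592 w 0.04121584395593449
clip [0.56526171 0.22109151 0.0185    ] [0.54264235 0.21220351 0.0185    ] grip [0.54975476 0.16529135 0.0545    ]
pivot [ 0.56031049 -0.1887271   0.104     ] roller [ 0.48745224 -0.13011388  0.119     ] 0.09350847152794378 141.1839142971103 red [ 0.53529548 -0.216375    0.09      ]
blue [ 0.60397476 -0.1503534   0.064     ] [ 0.60260012 -0.23639     0.064     ]
```

```bash
cat >> h.py <<'E'
YT=np.array([-.460,.888,0]);YT/=np.linalg.norm(YT);XT=np.array([YT[1],-YT[0],0]);TC=np.array([.5301,.2051,0])
def down(y):
    y=np.array([y[0],y[1],0.]);y/=np.linalg.norm(y);x=np.array([0,0,-1.])
    q=R.from_matrix(np.c_[x,y,np.cross(x,y)]).as_quat(); return np.array([q[3],*q[:3]])
E
python3 - <<'E'
from h import *
p=np.array([.5498,.1653,.17])
for s in(1,-1):print(s,solve_ik(p,down(s*YT)))
j=state()['joints']
s=min((1,-1),key=lambda s:np.abs(solve_ik(p,down(s*YT))-j).max() if solve_ik(p,down(s*YT)) is not None else 99)
move_to(p+.02*YT,down(s*YT)); snap('wrist','w1');print(s,state()['t'],state()['eef_pos'])
im=cv2.imread('pics/w1.png');cv2.imwrite('pics/w1b.png',cv2.resize(im,None,fx=1.5,fy=1.5,interpolation=cv2.INTER_CUBIC))
E
```

```text
1 [-0.55151559  0.3066323   0.2205694   1.85031168 -0.07891688  0.99306276
  1.75098969]
-1 [-0.86067667  0.34313815  0.59392513  1.86458251 -0.22553498  1.00086009
 -1.26394947]
-1 1.9667 [0.54026777 0.18498208 0.17000109]
```

View pics/w1b.png

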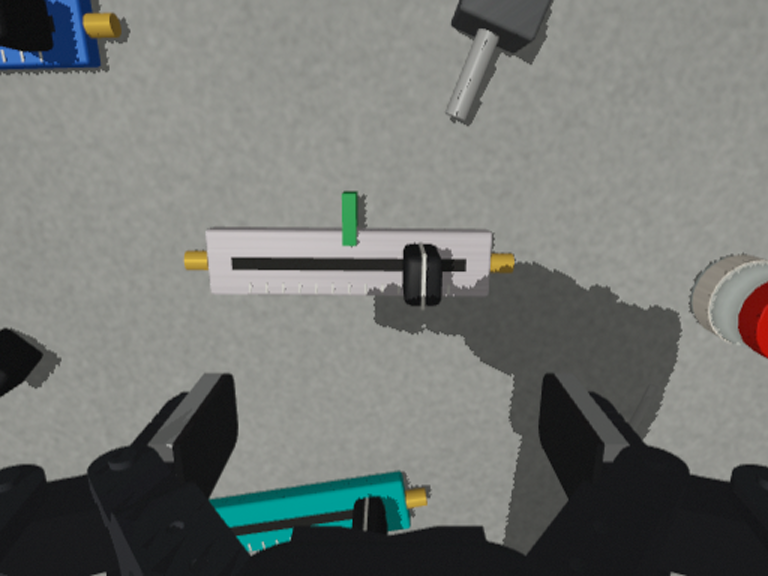

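The wrist view is clear: clip at (349.5, 192–245), grip's white line at x≈423 (far top edge at row 244), and track top corners at (207,230), (491,233), (209,293) and (490,296).

```bash
python3 - <<'E'
from h import *
g=lambda u,v,z:ray('w1',(u+.5)/1.5-.5,(v+.5)/1.5-.5,z)
C=[g(*p,.014) for p in[(207,230),(209,293),(490,296),(491,233)]]
c=np.mean(C,0);y=(C[0]+C[1]-C[2]-C[3])[:2];y/=np.linalg.norm(y);x=np.array([y[1],-y[0]])
print('ctr',c,'y',y,'len',np.linalg.norm(C[0]-C[3]),'w',np.linalg.norm(C[0]-C[1]))
l=lambda p:((p-c)[:2]@x,(p-c)[:2]@y)
for n,p in dict(clipo=g(349.5,193,.0185),clipi=g(350,244,.0185),gripfar=g(421,244,.0545),gripnear=g(424,306,.0545),gripc=g(423,275,.0545)).items():print(n,p.round(4),np.round(l(p),4))
d=np.load('w1.npz')['d']; print(ray('w1',281,177),ray('w1',281,182),ray('w1',233,140))
E
```

```text
ctr [0.53090455 0.20490301 0.014     ] y [-0.45294905  0.8915364 ] len 0.16701543005837452 w 0.03868684305742091
clipo [0.5688 0.2233 0.0185] [ 0.0421 -0.0008]
clipi [0.5426 0.2099 0.0185] [ 0.0128 -0.0008]
gripfar [0.5669 0.1786 0.0545] [ 0.0202 -0.0398]
gripnear [0.5384 0.1612 0.0545] [-0.0132 -0.0423]
gripc [0.553  0.1698 0.0545] [ 0.0038 -0.0413]
[0.55712072 0.1728134  0.05494181] [0.5535847  0.1708766  0.05482197] [0.5601691  0.21879365 0.01859842]
```

```bash
sed -i 's/^YT=.*;XT/YT=np.array([-.453,.8915,0]);XT/; s/TC=np.array.*/TC=np.array([.5309,.2049,0])/' h.py
python3 - <<'E'
from h import *
q=down(-YT); z=np.array([0,0,1.])
g=TC-.0413*YT
move_to(g+.10*z,q); servo_line(g+.029*z,feed=.1); print(state()['wrist_force'])
grasp(25); s=state();print(s['wrist_force'],s['opening'],s['eef_pos'])
servo_line(TC-.0008*YT+.029*z,feed=.05); dwell(.3); s=state();print(s['t'],s['wrist_force'],s['opening'],s['eef_pos'])
let_go(); servo_line(TC-.0008*YT+.15*z,feed=.15)
move_to(TC-.0008*YT+.17*z,q); snap('wrist','w2'); print(state()['t'])
im=cv2.imread('pics/w2.png')[100:250,100:400];cv2.imwrite('pics/w2b.png',cv2.resize(im,None,fx=2.5,fy=2.5,interpolation=cv2.INTER_CUBIC))
E
```

```text
[-0.37238891 -0.82093276 -0.75169556]
[-0.77406669  0.20442506  1.66481342] 0.01939790266584777 [0.54971608 0.16821099 0.02930067]
5.0833 [-0.65264147 -0.85975253  4.87300636] 0.019052608765822376 [0.53031501 0.20620854 0.02927407]
6.9917
```

View pics/w2b.png

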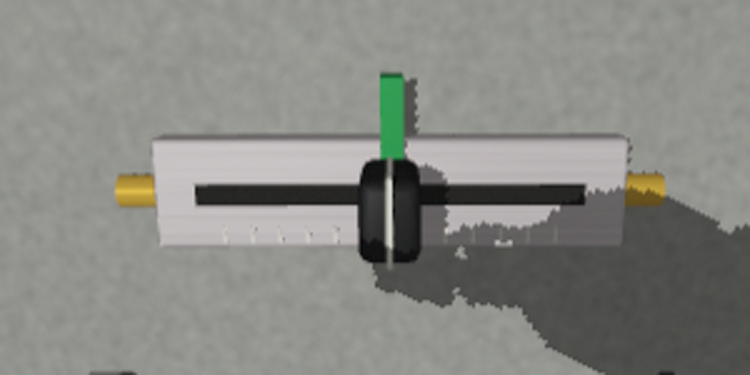

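The line is at x≈389 and the clip's centre at 392 (edges 380 and 404), so it's close to level. I'll compute the offset with heights accounted for.

```bash
python3 - <<'E'
from h import *
g=lambda u,v,z:ray('w2',100+(u+.5)/2.5-.5,100+(v+.5)/2.5-.5,z)
l=lambda p:np.round([(p-TC)@XT,(p-TC)@YT],4)
for n,p in dict(clipo=g(392,76,.0185),clipi=g(392,155,.0185),far=g(389.5,165,.0545),mid=g(389,205,.0545),near=g(388.5,245,.0545),L=g(156,190,.014),Rr=g(625,190,.014)).items():print(n,l(p))
# centroid check by colour
im=np.load('w2.npz')['im'].astype(int)
G=(im[...,1]>im[...,0]+30)&(im[...,1]>im[...,2]+20);v,u=np.nonzero(G[120:170,230:290]);print('green',u.mean()+230,v.mean()+120)
for r in (170,175,180,185,190,195):
    w=im[r,246:268].sum(1).astype(float);k=w-w.min();b=np.arange(246,268);m=(abs(b-255.5)<5);print(r,(w[m]*b[m]).sum()/w[m].sum(), w[m].astype(int))
E
```

```text
clipo [ 0.0422 -0.0004]
clipi [ 0.0149 -0.0004]
far [0.0187 0.0002]
mid [0.006  0.0004]
near [-0.007   0.0006]
L [0.0014 0.0843]
Rr [ 0.0013 -0.084 ]
green 256.4791666666667 146.40178571428572
170 255.25646551724137 [ 61  57  83 228 375 355  65  48  63  57]
175 255.21203438395415 [125 119 165 410 602 588 105 108 112 109]
180 255.1837327523602 [173 169 210 441 601 586 151 147 143 133]
185 255.16849263316962 [158 157 196 440 603 584 118 131 132 128]
190 255.2676730486009 [148 143 185 435 603 586 249 123 120 124]
195 255.2726235741445 [131 131 179 431 602 587 218 118 119 114]
```

The grip is about 0.8 mm past the clip, and the TCP reading agreed that it overshot. I'll make one small correction.

```bash
python3 - <<'E'
from h import *
q=down(-YT); z=np.array([0,0,1.])
yy=lambda:((state()['eef_pos']-TC)@YT).round(5)
p=TC+.0014*YT
move_to(p+.1*z,q); servo_line(p+.029*z,feed=.12); print(yy()); grasp(25); print(yy())
servo_line(p-.001*YT+.029*z,feed=.02); dwell(.2); print(yy())
let_go(); servo_line(TC+.15*z,feed=.15)
move_to(TC-.0008*YT+.17*z,q); snap('wrist','w3'); print(state()['t'])
im=np.load('w3.npz')['im'].astype(int)
G=(im[...,1]>im[...,0]+30)&(im[...,1]>im[...,2]+20);v,u=np.nonzero(G[120:170,230:290]);u=u+230;v=v+120
c=ray('w3',u.mean(),v.mean(),.0185);print('clip',(c-TC)@YT)
for r in (175,180,185,190):
    w=np.clip(im[r,235:275].sum(1)-300.,0,None);k=(w*np.arange(235,275)).sum()/w.sum();print(r,k,(ray('w3',k,r,.0545)-TC)@YT)
E
```

```text
0.00112
0.00147
0.00074
11.0833
clip -4.279540467866989e-05
175 256.08281829419036 -0.0002860649218614616
180 256.0724815724816 -0.00026998082155480115
185 243.39339053066413 0.009653409867679059
190 243.13618925831202 0.009905115776880545
```

The grip is now level with the clip to about 0.3 mm (the two lower rows of that check picked up background). Next I'll look at the valve from above.

```bash
python3 - <<'E'
from h import *
P=np.array([.5603,-.1887,0])
def pose(a,z,s):
    r=np.array([np.cos(a),np.sin(a),0]);t=np.array([-r[1],r[0],0]);return P+.095*r+[0,0,z],down(s*t)
for s in(1,-1):
    for d in(141,175,207): 
        j=solve_ik(*pose(np.radians(d),.087,s)); print(s,d,None if j is None else j.round(2))
E
```

```text
1 141 [-0.61  0.44  0.92  2.09 -0.48  0.83 -1.65]
1 175 [-0.51  0.44  0.94  2.1  -0.48  0.83 -0.94]
1 207 [-0.39  0.5   0.93  2.03 -0.53  0.86 -0.26]
-1 141 [-0.19  0.32  0.42  2.08 -0.18  0.78  1.23]
-1 175 [-0.06  0.31  0.39  2.09 -0.17  0.78  1.92]
-1 207 [ 1.36  0.73 -1.24  1.96  0.81  1.07  1.79]
```

```bash
python3 - <<'E'
from h import *
P=np.array([.5603,-.1887,0]);a=np.radians(144)
r=np.array([np.cos(a),np.sin(a),0]);t=np.array([-r[1],r[0],0])
move_to(P+.095*r+[0,0,.21],down(t));s=state();print(s['t'],s['eef_pos'],s['joints'].round(2));snap('wrist','w4')
im=cv2.imread('pics/w4.png');cv2.imwrite('pics/w4b.png',cv2.resize(im,None,fx=1.5,fy=1.5,interpolation=cv2.INTER_CUBIC))
E
```

```text
12.375 [ 0.48419928 -0.13085279  0.20976325] [-0.76  0.19  1.05  2.01 -0.19  1.05 -1.82]
```

View pics/w4b.png

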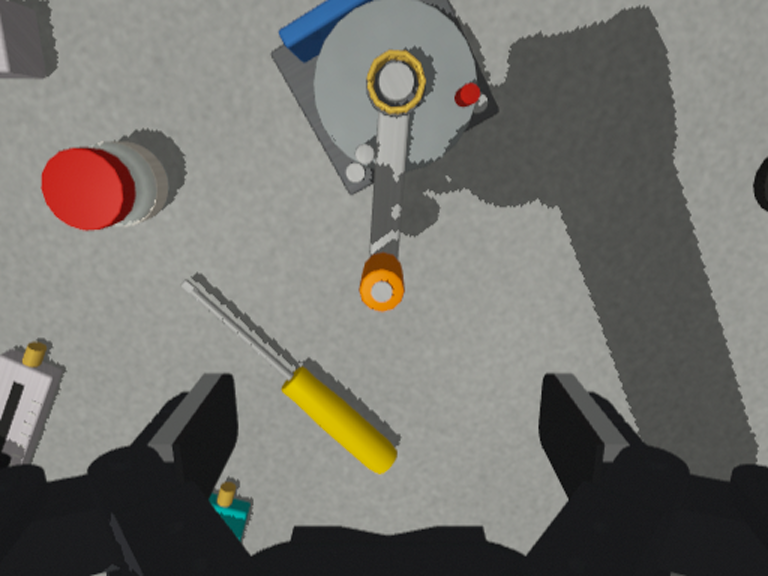

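The roller top is centred at (382,290), the pivot cap at (397,81), the red post at (468,93) and the steel rest post at about (364,154). The screwdriver lies outside the arc and well below it.

```bash
python3 - <<'E'
from h import *
g=lambda u,v,z:ray('w4',(u+.5)/1.5-.5,(v+.5)/1.5-.5,z)
r=g(382,290,.119);p=g(397,81,.104);print(r,p,np.linalg.norm((r-p)[:2]),np.degrees(np.arctan2(*(r-p)[1::-1])))
red=g(466,96,.09);st=g(365,153,.09)
for n in(red,st): print(n,np.linalg.norm((n-p)[:2]),np.degrees(np.arctan2(*(n-p)[1::-1])))
print(ray('w4',254,180),ray('w4',264,54))
E
```

```text
[ 0.48897618 -0.13081628  0.119     ] [ 0.56122441 -0.19139648  0.104     ] 0.09428556234984752 140.02013891884292
[ 0.5374132  -0.21547358  0.09      ] 0.0338626724313333 -134.68187693908004
[ 0.5445145  -0.16028187  0.09      ] 0.03531769294519094 118.23774665726067
[ 0.4969076 -0.1361281  0.1185361] [ 0.56162975 -0.1913388   0.10021261]
```

```bash
cat >> h.py <<'E'
PV=np.array([.5612,-.1914,0]);A0=np.radians(140)
def arc(d,z=.087):
    a=A0+np.radians(d);r=np.array([np.cos(a),np.sin(a),0]);t=np.array([-r[1],r[0],0]);return PV+.095*r+[0,0,z],down(t),r,t
def rep(d):
    s=state();_,_,r,t=arc(d);f=s['wrist_force'];e=s['eef_pos']-PV
    print(d,'t %.2f'%s['t'],'Ft %.1f Fr %.1f Fz %.1f'%(f@t,f@r,f[2]),'ang %.2f rad %.4f'%(np.degrees(np.arctan2(e[1],e[0]))-140+(360 if e[1]<0 else 0),np.hypot(*e[:2])),'op %.4f'%s['opening']);return f@t
E
python3 - <<'E'
from h import *
p,q,_,_=arc(0,.15);move_to(p,q);p,q,_,_=arc(0);servo_line(p,q,feed=.1);rep(0)
grasp(40);rep(0)
for d in (6,12,18,24,30,36,42,48,54,58,61):
    p,q,_,_=arc(d);servo_line(p,q,feed=.05)
    f=rep(d)
    if abs(f)>25: break
E
```

```text
0 t 13.56 Ft 0.2 Fr 0.5 Fz 0.5 ang -0.10 rad 0.0943 op 0.0852
0 t 14.16 Ft 0.3 Fr 0.8 Fz 2.6 ang -0.12 rad 0.0949 op 0.0208
6 t 14.51 Ft -0.9 Fr 0.7 Fz 3.4 ang 5.51 rad 0.0949 op 0.0208
12 t 14.86 Ft -1.6 Fr 1.8 Fz 5.7 ang 11.46 rad 0.0948 op 0.0206
18 t 15.21 Ft -1.8 Fr 0.6 Fz 7.0 ang 17.42 rad 0.0948 op 0.0209
24 t 15.56 Ft -1.9 Fr 1.6 Fz 6.6 ang 23.36 rad 0.0947 op 0.0211
30 t 15.91 Ft -3.0 Fr 1.2 Fz 7.4 ang 29.30 rad 0.0947 op 0.0212
36 t 16.26 Ft -3.0 Fr 1.0 Fz 7.9 ang 35.26 rad 0.0946 op 0.0209
42 t 16.61 Ft -3.4 Fr 1.8 Fz 8.0 ang 41.24 rad 0.0946 op 0.0210
48 t 16.96 Ft -3.5 Fr 1.2 Fz 8.7 ang 47.21 rad 0.0945 op 0.0210
54 t 17.31 Ft -4.1 Fr 1.3 Fz 9.6 ang 53.19 rad 0.0944 op 0.0213
58 t 17.59 Ft -4.8 Fr 0.6 Fz 9.2 ang 57.19 rad 0.0943 op 0.0206
61 t 17.84 Ft -4.8 Fr 1.2 Fz 9.6 ang 60.18 rad 0.0943 op 0.0208
```

The arc is tracking well. Now I'll creep up to the stop.

```bash
python3 - <<'E'
from h import *
for d in (63,64,65,66,67,68,69,70,71):
    p,q,_,_=arc(d);servo_line(p,q,feed=.03);dwell(.25)
    if rep(d)<-14: break
snap('wrist','w5');snap('top','t5')
w=cv2.imread('pics/w5.png')[0:300];t=cv2.resize(cv2.imread('pics/t5.png')[150:225,165:370],None,fx=3.6,fy=3.6,interpolation=cv2.INTER_CUBIC)
o=np.zeros((300+t.shape[0],max(512,t.shape[1]),3),np.uint8);o[:300,:512]=w;o[300:,:t.shape[1]]=t;cv2.imwrite('pics/f5.png',o)
E
```

```text
63 t 18.35 Ft -4.0 Fr 0.2 Fz 9.8 ang 62.12 rad 0.0943 op 0.0212
64 t 18.85 Ft -5.2 Fr -0.5 Fz 10.0 ang 63.14 rad 0.0943 op 0.0208
65 t 19.35 Ft -4.8 Fr 0.1 Fz 9.3 ang 64.10 rad 0.0943 op 0.0212
66 t 19.85 Ft -4.8 Fr 1.5 Fz 9.4 ang 65.11 rad 0.0943 op 0.0208
67 t 20.35 Ft -7.0 Fr 0.5 Fz 11.6 ang 65.58 rad 0.0942 op 0.0207
68 t 20.85 Ft -10.0 Fr 0.5 Fz 14.3 ang 65.57 rad 0.0940 op 0.0206
69 t 21.35 Ft -12.4 Fr 0.5 Fz 16.9 ang 65.53 rad 0.0938 op 0.0207
70 t 21.85 Ft -15.6 Fr -0.5 Fz 20.6 ang 65.54 rad 0.0937 op 0.0210
```

View pics/f5.png

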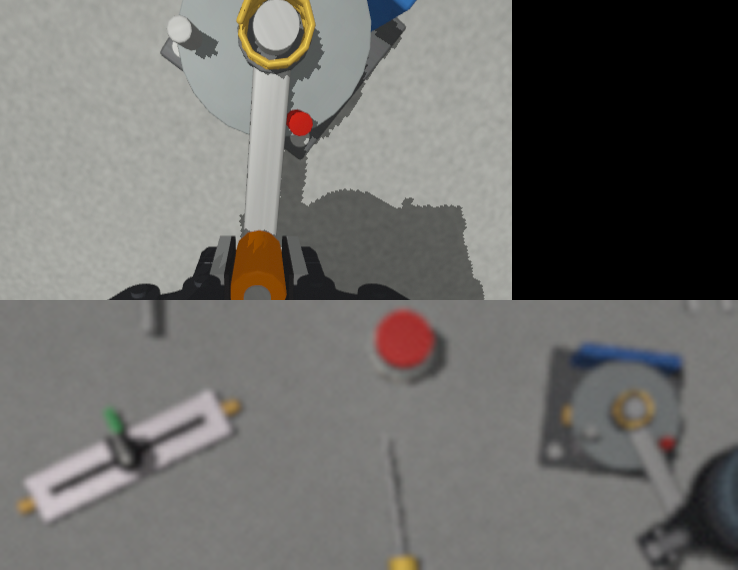

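The picture shows the arm bar against the red post at about (300,123), the roller between the pads, and the slider still level with the clip. The angle has stalled at 65.5° while the force keeps rising, so the arm is on the stop. Handing in with it held.

```bash
python3 - <<'E'
from h import *
dwell(.5);rep(70);finish_job()
E
```

```text
70 t 22.45 Ft -16.3 Fr -0.0 Fz 18.5 ang 65.54 rad 0.0937 op 0.0209
the job is handed in; nothing more can be done
```

The job is handed in, with the slider set first and the roller arm still held against the red stop. It took about 22.5 s of the 51 s allowed.

- **Supply slider:** I slid the grip to the green clip, found it about 0.8 mm too far, and corrected it once. The last close-up put the white line within about 0.3 mm of the clip's centre. Two of the four rows in that check picked up background and were ignored. The final top view still showed it in place.
- **Roller arm:** I pinched the roller and swung it along its arc. It stopped at 65.5° from rest, against a nominal 65.9°. From there the angle held while the push against the stop rose to about 16 N, and the wrist picture shows the bar touching the red post.
- **Vertical force:** There was also about 19–20 N of upward force at the wrist at the end. That is more than I expected, but it was steady and well under the limit.
- **Loose parts:** I didn't touch any of the loose parts, though I made no separate check of where they ended up.

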